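# Open the vial bay's combination lock and show it to the camera

### The arm

A 7-joint arm with a two-finger parallel gripper is mounted at the origin on the work surface. World frame = base frame: x ahead of the robot, y to its left, z up, the work surface at z = 0. Lengths are in m, angles in rad, forces in N, time in s.
With the tool pointing down it reaches from about 0.425 to 0.875 m from the base axis. Payload 4.7 kg.
Tool frame: the origin (TCP) lies where the fingers leave the gripper's body, on its centre line; the fingertips stand 70 mm ahead of it and the grasp point (between the pads) lies 51 mm ahead of it; z points along the fingers, y is the line along which they close (so a half turn about z gives the same grasp; the last joint's range is limited). The gripper opens to 87 mm and grips with 3 to 60 N. Pads are 19 mm wide; open, the fingers measure 117 mm over their backs; the gripper's body (75 mm by 190 mm) begins 51 mm behind the grasp point.
Start: joints at [1.297, 0.321, -0.07, 1.45, 0.023, 1.371, -0.057], TCP at [0.184, -0.623, 0.292] pointing down, gripper open.
Joint ranges: [-2.86, 2.86], [-0.3, 2.09], [-1.38, 1.24], [0.06, 2.45], [-1.56, 4.7], [0.09, 2.05], [-2.69, 2.69]. Speed limits (rad/s): [2.57, 2.57, 3.14, 3.14, 3.14, 3.14, 3.14].

### API

Orientations are given as a rotation vector (axis times angle).
In Python, from bench import get_state, get_image, get_calibration, close_job gives the robot as it stands.
- The arm moves only by the tool send_rows, never from a script. Its argument "rows" is a list of rows, each an object of numbers: "hand": the finger opening in mm, from 0 to 87; "x", "y", "z": the shift along the world's x, y, z in mm; "roll": the turn about the world's z in degrees. A call has 1 to 10 rows; each row shifts and turns the commanded pose from where the row before left it; what a row does not reach is not made up. A row lasts 1/10 s, in which the tool goes at most 50 mm and 8.59 degrees, less where a joint would pass 70% of its speed; a pose out of reach is approached as far as the arm can. A call is refused whole if a number of a shift passes 50 or a number of a turn 8.59, either way. A call with a gripper value outside its range is refused whole. The fingers move at their own pace and stop on an object; "force" is the grip in N (left out, the last holds). Time passes only in rows, so rows that do not move let the fingers close. It gives the time, the measured TCP pose, the force, the opening and the grip force at its end, in the units of the state.
- get_state(): the state, without advancing time (a new reading comes with each control period).
- get_image(name): name is "scene" or "top" or "wrist"; returns the picture (420x560x3 uint8, blue, green, red); there is no depth.
- get_calibration(name): a dict with "mtx" (3x3 intrinsics, pixels), "world_from_camera" (4x4, takes a point from camera to world coordinates). Camera axes: x right, y down, z forward; pixel columns grow to the right and rows downward; lengths in m; the calibration is good to about 2 mm. A picture is of the moment at which its call begins: read the wrist's pose just before it. get_calibration takes no time and is no camera call; for the wrist camera it gives the pose at the moment of the call.
- close_job(): hands the job in; it is judged then, once.
The state is a dict: "time": time; "joint_positions": joint angles; "qd": joint speeds; "joint_torque": joint torques, N m; "position": TCP position; "tool_rot": TCP orientation; "ft_force": force on the tool from outside, world axes, zero at the start; "torque": the same for the moment, N m; "grip_width": opening from 0.0 (shut) to 1.0 (fully open); "grip_force": force on a finger pad.
Only numpy, scipy, OpenCV 4.12 (cv2) and the standard library are available. Lean on these libraries where they do the work, as an engineer would, in place of code of your own. Each camera call takes 0.05 s, during which the arm holds its last target. There are 200 camera calls.

### The job

Two combination padlocks lie in the station's nests; open the one whose bay behind it holds the glass vial (the other bay has a blanking plug). Turn its dial, feeling the clicks, to the notch where the pointer points straight at the shackle, pull the shackle fully out to its stop, then lift the open lock by its shackle and finish while still holding it steady with the lock's body at the focus point about 10 cm straight in front of the inspection camera's lens, clear of everything else. Leave the other lock shut in its nest and leave the vial, the plug, the syringe and the spare vials where they are.

Things in the scene. Friction and masses are not known exactly. Their poses are not given: they have to be found in the camera images.
- station: fixed station. Origin on the table midway between the nests; x from the shackles to the vial bays (away from the robot), y left, z up. Base plate 235 x 350 mm, top 6 mm above the table. Black nests 70 mm square at x 0, y +105 and -105 mm, floor 40 mm above the table, rim 7 mm more, 1 mm slack. Each nest's bay, a ring (inside 31, outside 44 mm, 14 mm high), is at x +95 mm, same y
- lock_l_center (a point): body centre of the left (station y = +105 mm) padlock, lying loose on its back in its nest: steel body 60 x 60 x 26 mm, dial up, shackle towards the robot, 0.2 to 0.35 kg. x from the shackle to the body, z up out of the dial face. In the nest it is 53 mm above the table
- lock_l_knob (a point): centre of the grip bar on that lock's dial, on the dial's axis, 29.5 mm above the body centre. Bar 32 mm long (its x), 12 mm wide (its y), 23 mm high (11.5 mm above and below this point), on a black dial disc of 46 mm diameter. It turns with the dial; its -x is the pointer (white line on bar and disc, at one end only)
- lock_l_dial (a joint): dial angle, rad, anticlockwise from above positive, -3.05 to 3.05. 0: the opening notch, pointer straight at the shackle. Starts at +0.8 to +1.9, then settles. Clicks into a notch every 30 degrees (0.524 rad), about 0.05 Nm; let go, it settles in the nearest. Shackle blocked in the other notches, free within about 0.15 rad of 0
- lock_l_bar (a point): middle of that lock's shackle cross bar: 8 mm thick along the lock's x, 9 mm high, 56 mm long along its y. Shut, it is 70 mm from the body centre towards the lock's -x, 53 mm above the table. Legs (8 mm wide) at y +-24 mm join it to the body; inside the U 40 mm (y) by 36 mm (bar to body) is free. Below is only the base plate
- lock_l_shackle (a joint): how far that shackle is drawn out along the lock's -x, m: 0 shut, 0.016 fully open (end stop; it stays attached). Needs about 3 N; stays where it is left. While locked it gives about 1 mm at most
- lock_r_center (a point): body centre of the right (station y = -105 mm) padlock, lying loose on its back in its nest: steel body 60 x 60 x 26 mm, dial up, shackle towards the robot, 0.2 to 0.35 kg. x from the shackle to the body, z up out of the dial face. In the nest it is 53 mm above the table
- lock_r_knob (a point): centre of the grip bar on that lock's dial, on the dial's axis, 29.5 mm above the body centre. Bar 32 mm long (its x), 12 mm wide (its y), 23 mm high (11.5 mm above and below this point), on a black dial disc of 46 mm diameter. It turns with the dial; its -x is the pointer (white line on bar and disc, at one end only)
- lock_r_dial (a joint): dial angle, rad, anticlockwise from above positive, -3.05 to 3.05. 0: the opening notch, pointer straight at the shackle. Starts at -1.9 to -0.8, then settles. Clicks into a notch every 30 degrees (0.524 rad), about 0.05 Nm; let go, it settles in the nearest. Shackle blocked in the other notches, free within about 0.15 rad of 0
- lock_r_bar (a point): middle of that lock's shackle cross bar: 8 mm thick along the lock's x, 9 mm high, 56 mm long along its y. Shut, it is 70 mm from the body centre towards the lock's -x, 53 mm above the table. Legs (8 mm wide) at y +-24 mm join it to the body; inside the U 40 mm (y) by 36 mm (bar to body) is free. Below is only the base plate
- lock_r_shackle (a joint): how far that shackle is drawn out along the lock's -x, m: 0 shut, 0.016 fully open (end stop; it stays attached). Needs about 3 N; stays where it is left. While locked it gives about 1 mm at most
- vial_center (a point): middle of the amber glass vial with white cap (28 mm diameter, 75 mm high) that stands in one of the two bays behind the locks, loose; it marks the lock to open
- plug_center (a point): middle of the low grey blanking plug (28 mm disc with a 16 mm stub, 22 mm high in all) that sits in the other bay, loose
- camera: fixed inspection camera on a post, to the robot's right: black box 50 mm and lens barrel of 40 mm diameter, lens axis 180 mm above the table, post 230 mm high. Origin on the table; the lens looks along its own -x, the lens front being 30 mm from the origin that way
- view_point (a point): the point in front of the lens where the camera sees sharply: 100 mm ahead of the lens front on the lens axis, 180 mm above the table
- syringe: loose empty syringe barrel, 16 mm thick, 65 mm long, lying on the station's plate between the two nests; leave it
- spare_a_center (a point): middle of a loose standing vial (28 mm diameter, 95 mm high), a bystander on the table left of the station
- spare_b_center (a point): middle of another such standing vial, a bystander on the table left of the station
Mind the look-alikes: they are no part of the job. What is shaped like the part that bears vial_center but turquoise is not meant.

How it is judged:
By the outcome, as a careful person would: the job done as asked, in the order asked, and still so for the second after the job is handed in, while the arm keeps its last pose, push and grip.
It also fails if it takes over 64 s, if anything falls off the work surface, if the arm or the gripper's body presses on something with over 40 N, if the wrist force passes 120 N, or if a joint passes its speed limit or range.

## Working session

There is one attempt and no reset: what is moved stays moved. The work goes in short steps, Python scripts to look and compute and a tool call to move; the robot and the scene stay as the last step left them, time stands still between calls to the robot, and variables do not carry over. Pictures are saved under pics/ and viewed, at most 12 in all, crops included, and the job is handed in when it is done.

Besides the shell and the picture viewer there is one more tool, called after "Request:" in YAML: its name, and indented under it one key for each argument. send_rows: Moves the arm, as the interface text tells. Its arguments: {"type":"object","properties":{"rows":{"type":"array","items":{"type":"object","properties":{"hand":{"type":"number"},"x":{"type":"number"},"y":{"type":"number"},"z":{"type":"number"},"roll":{"type":"number"}}}},"force":{"type":"number"}},"required":["rows"]}

```bash
mkdir -p pics; python3 - <<'E'
from bench import *
import cv2,numpy as np
s=get_state();print(s)
for n in("scene","top"):
    cv2.imwrite(f"pics/{n}0.png",get_image(n));c=get_calibration(n);print(n,np.round(c["mtx"],1).tolist(),np.round(c["world_from_camera"],3).tolist())
E
```

```text
{'time': 0.0, 'joint_positions': array([ 1.29710668,  0.32180211, -0.07006155,  1.45168849,  0.02258372,
        1.37077788, -0.0569194 ]), 'qd': array([ 0.00046106, -0.00063921, -0.00121874,  0.00039997,  0.00081198,
        0.00091998, -0.00107762]), 'joint_torque': array([-2.54729284e-04, -4.91292894e+01, -4.03714003e-01, -3.12526739e+01,
       -6.37530070e-02,  4.39265231e-02,  1.81574464e-04]), 'position': array([ 0.18432182, -0.62287799,  0.29116799]), 'tool_rot': array([-3.10729158e+00, -4.50213081e-01,  5.64461755e-04]), 'ft_force': array([-0.06985031, -0.70328649, -0.0795708 ]), 'torque': array([-0.02031694, -0.05196932,  0.02886695]), 'grip_force': 0.0, 'grip_width': 0.9996948251726148}
scene [[390.2, 0.0, 284.6], [0.0, 390.2, 213.7], [0.0, 0.0, 1.0]] [[0.224, 0.754, -0.617, 1.146], [0.975, -0.183, 0.13, -0.146], [-0.015, -0.631, -0.776, 0.853], [0.0, 0.0, 0.0, 1.0]]
top [[446.2, 0.0, 279.0], [0.0, 446.2, 212.8], [0.0, 0.0, 1.0]] [[0.049, -0.975, 0.217, 0.365], [-0.999, -0.047, 0.016, -0.026], [-0.005, -0.217, -0.976, 1.177], [0.0, 0.0, 0.0, 1.0]]
```

View pics/top0.png

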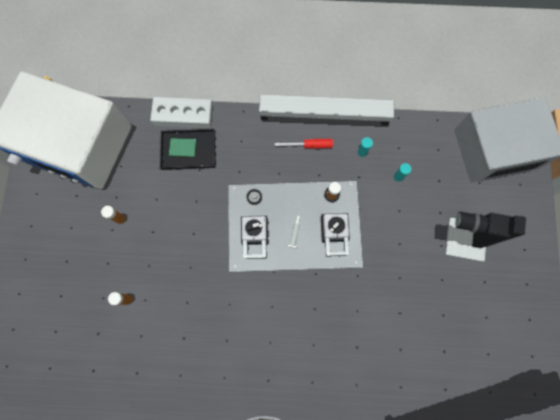

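View pics/scene0.png

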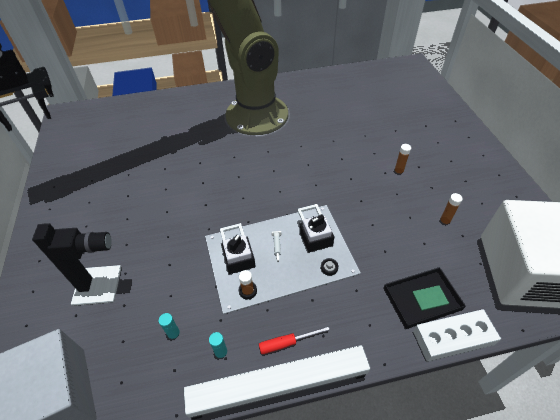

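The vial (top view, pixel 334,190) stands behind the right lock (336,230), so that is the one to open. The other bay, at (254,197), holds the plug. The camera stands at about (488,225) with its lens facing image-left.

```bash
cat > h.py <<'E'
from bench import *
import cv2,numpy as np
from scipy.spatial.transform import Rotation as R
def unproj(n,u,v,z,c=None):
    c=c or get_calibration(n);T=c["world_from_camera"]
    d=T[:3,:3]@np.linalg.inv(c["mtx"])@[u,v,1.];o=T[:3,3];return o+d*(z-o[2])/d[2]
def proj(n,p,c=None):
    c=c or get_calibration(n);T=np.linalg.inv(c["world_from_camera"]);q=c["mtx"]@(T[:3,:3]@p+T[:3,3]);return q[:2]/q[2]
E
python3 - <<'E'
from h import *
for nm,u,v,z in [("cornBL",228,271,.006),("BR",362,267,.006),("TR",357,182,.006),("TL",229,184,.006),("knobR",336,225,.09),("knobL",254,228,.09),("barR",336,254,.055),("lens",459,220,.18),("boxend",522,225,.18)]:
    print(nm,np.round(unproj("top",u,v,z),3))
im=cv2.imread("pics/top0.png")
a=cv2.resize(im[170:280,220:370],None,fx=5,fy=5,interpolation=3);b=cv2.resize(im[190:270,430:530],None,fx=5,fy=5,interpolation=3)
cv2.imwrite("pics/c1.png",a)
E
```

```text
cornBL [0.463 0.119 0.006]
BR [ 0.49  -0.23   0.006]
TR [ 0.721 -0.215  0.006]
TL [0.698 0.134 0.006]
knobR [ 0.582 -0.15   0.09 ]
knobL [0.564 0.052 0.09 ]
barR [ 0.514 -0.156  0.055]
lens [ 0.589 -0.419  0.18 ]
boxend [ 0.584 -0.561  0.18 ]
```

View pics/c1.png

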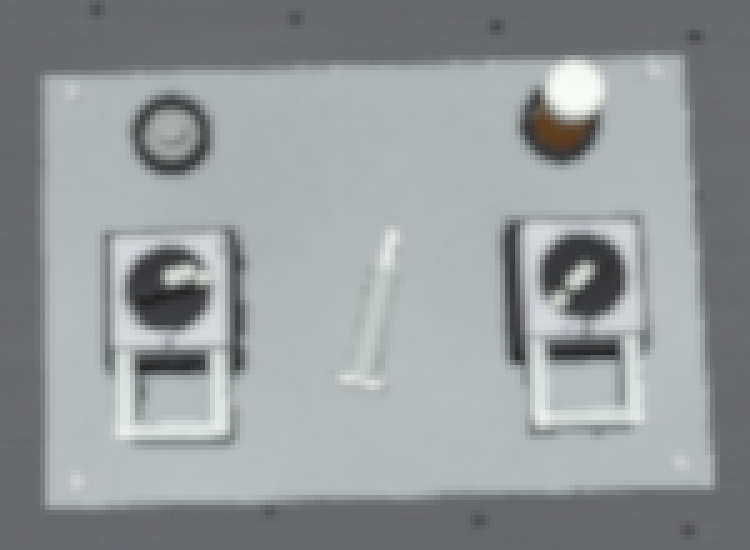

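The left pointer faces away from the robot. The right pointer is at about -60° (down-left in the crop). I'll move above the right lock and pre-roll the hand for the bar.

Request:
send_rows:
  rows:
    - {"x":28,"y":34,"roll":-5,"hand":40}
    - {"x":28,"y":34,"roll":-5}
    - {"x":28,"y":34,"roll":-5}
    - {"x":28,"y":34,"roll":-5}
    - {"x":28,"y":34,"roll":-5}
    - {"x":28,"y":34,"roll":-5}
    - {"x":28,"y":34,"roll":-5}
    - {"x":28,"y":34,"roll":-5}
    - {"x":28,"y":34,"roll":-5}
    - {"x":28,"y":34,"roll":-5}

```text
schema error: expected keys hand, x, y, z, roll
```

Request:
send_rows:
  rows:
    - {"x":28,"y":33,"roll":-5}
    - {"x":28,"y":33,"roll":-5}
    - {"x":26,"y":33,"roll":-5}
    - {"x":23,"y":30,"roll":-5}
    - {}
    - {}
    - {}

```text
schema error: expected keys hand, x, y, z, roll
```

```bash
python3 - <<'E'
from h import *
s=get_state();c=get_calibration("wrist");cv2.imwrite("pics/w1.png",get_image("wrist"))
import pickle;pickle.dump(c,open("w1.pkl","wb"));print(s["position"],R.from_rotvec(s["tool_rot"]).as_matrix().round(3),s["ft_force"],s["joint_positions"])
E
```

```text
[ 0.18436307 -0.6228956   0.29127267] [[ 0.959  0.284 -0.001]
 [ 0.284 -0.959  0.002]
 [-0.    -0.002 -1.   ]] [0.35919397 0.40714042 0.09686319] [ 1.29706547  0.32174025 -0.07007923  1.45156036  0.0225941   1.37084561
 -0.05689472]
```

View pics/w1.png

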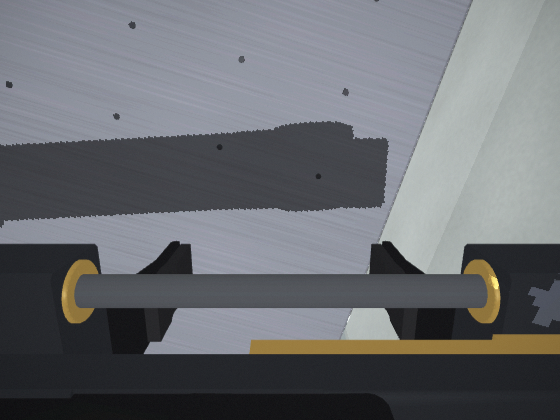

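That picture was taken at the start pose and shows bare table only, because both calls were refused: every row needs all five keys. I'll resend them.

Request:
send_rows:
  rows:
    - {"x":28,"y":34,"z":0,"roll":-5,"hand":40}
    - {"x":28,"y":34,"z":0,"roll":-5,"hand":40}
    - {"x":28,"y":34,"z":0,"roll":-5,"hand":40}
    - {"x":28,"y":34,"z":0,"roll":-5,"hand":40}
    - {"x":28,"y":34,"z":0,"roll":-5,"hand":40}
    - {"x":28,"y":34,"z":0,"roll":-5,"hand":40}
    - {"x":28,"y":34,"z":0,"roll":-5,"hand":40}
    - {"x":28,"y":34,"z":0,"roll":-5,"hand":40}
    - {"x":28,"y":34,"z":0,"roll":-5,"hand":40}
    - {"x":28,"y":34,"z":0,"roll":-5,"hand":40}

```text
time: 1.15
position: [0.4652, -0.2817, 0.2922]
tool_rot: [3.006, -0.911, -0.0]
ft_force: [0.4, -0.7, -0.8]
grip_width: 0.459
grip_force: 0.0
```

Request:
send_rows:
  rows:
    - {"x":28,"y":33,"z":0,"roll":-5,"hand":40}
    - {"x":20,"y":27,"z":0,"roll":-5,"hand":40}
    - {"x":10,"y":13,"z":0,"roll":-5,"hand":40}
    - {"x":3,"y":5,"z":0,"roll":-5,"hand":40}
    - {"x":0,"y":0,"z":0,"roll":0,"hand":40}
    - {"x":0,"y":0,"z":0,"roll":0,"hand":40}
    - {"x":0,"y":0,"z":0,"roll":0,"hand":40}
    - {"x":0,"y":0,"z":0,"roll":0,"hand":40}

```text
time: 1.95
position: [0.525, -0.2062, 0.2923]
tool_rot: [2.804, -1.415, -0.0]
ft_force: [-1.4, 0.5, -1.0]
grip_width: 0.463
grip_force: 0.0
```

```bash
python3 - <<'E'
from h import *
s=get_state();c=get_calibration("wrist");cv2.imwrite("pics/w2.png",get_image("wrist"))
import pickle;pickle.dump(c,open("w2.pkl","wb"));print(s["time"],s["position"],R.from_rotvec(s["tool_rot"]).as_matrix().round(3),s["ft_force"],s["joint_positions"])
E
```

```text
1.95 [ 0.52501852 -0.20616468  0.29225878] [[ 0.594 -0.804 -0.   ]
 [-0.804 -0.594 -0.   ]
 [-0.     0.    -1.   ]] [-1.41093664  0.45585134 -0.95626181] [ 0.65624165  0.15820939 -0.36600079  1.65857164  0.05830592  1.33574865
 -2.22459508]
```

View pics/w2.png

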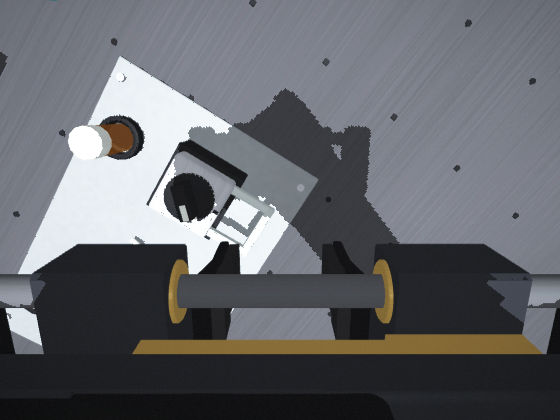

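The wrist view shows the lock with its knob at (190,197). Its white line runs almost straight down the image, i.e. along the tool's -x, so the hand is already nearly aligned with the bar. I'll locate the parts from pixels in an enlarged crop.

```bash
python3 - <<'E'
from h import *
import pickle;c=pickle.load(open("w2.pkl","rb"));print(c["world_from_camera"].round(3).tolist())
im=cv2.imread("pics/w2.png")[130:250,130:290];cv2.imwrite("pics/c2.png",cv2.resize(im,None,fx=5,fy=5,interpolation=2))
# top-camera lens crop side by side
E
```

```text
[[-0.804, -0.574, -0.152, 0.567], [-0.594, 0.777, 0.207, -0.263], [-0.001, 0.257, -0.966, 0.384], [0.0, 0.0, 0.0, 1.0]]
```

View pics/c2.png

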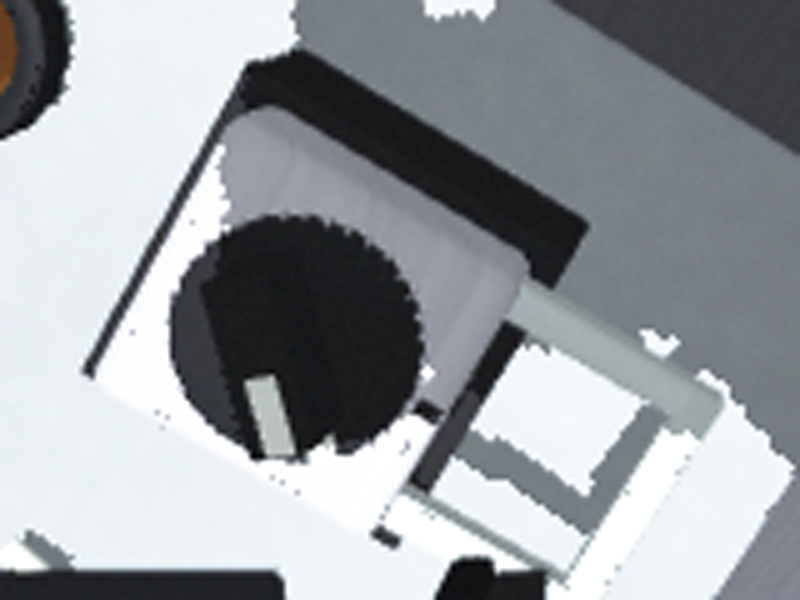

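```bash
python3 - <<'E'
from h import *
import pickle;c=pickle.load(open("w2.pkl","rb"))
def U(u,v,z): return unproj("wrist",130+u/5,130+v/5,z,c)
def ang(a,b): d=b-a;return np.degrees(np.arctan2(d[1],d[0]))
print("disc",U(296,337,.071))
a,b=U(258,378,.094),U(284,458,.094);print("line",a,b,"knob x yaw",ang(b,a))
a,b=U(205,287,.094),U(247,385,.094);print("edgeL",a,b,ang(b,a))
n1,n2=U(90,372,.047),U(240,72,.047);print("nest far edge yaw",ang(n1,n2)+90,n1,n2)
n3=U(300,50,.047);n4=U(588,228,.047);print("nest right side",n3,n4,ang(n4,n3))
l1,l2=U(530,285,.0575),U(720,395,.0575);print("leg",l1,l2,ang(l2,l1))
l1,l2=U(722,402,.0575),U(565,588,.0575);print("barish",l1,l2)
print("disc edges",U(170,330,.071),U(423,335,.071),U(300,213,.071))
E
```

```text
disc [ 0.58963928 -0.15522914  0.071     ]
line [ 0.58927108 -0.15339671  0.094     ] [ 0.57821676 -0.14417523  0.094     ] knob x yaw -39.83474693451521
edgeL [ 0.60464259 -0.16132536  0.094     ] [ 0.59010291 -0.15127681  0.094     ] -34.648825833986706
nest far edge yaw 6.350328038326211 [ 0.61979386 -0.1173324   0.047     ] [ 0.62715355 -0.18346301  0.047     ]
nest right side [ 0.62035984 -0.19349167  0.047     ] [ 0.55823229 -0.19794985  0.047     ] 4.1044227901490355
leg [ 0.56101676 -0.18480471  0.0575    ] [ 0.52013408 -0.1887129   0.0575    ] 5.460611153926579
barish [ 0.51902142 -0.1878323   0.0575    ] [ 0.52143829 -0.13946287  0.0575    ]
disc edges [ 0.60851144 -0.14288528  0.071     ] [ 0.57150791 -0.16908516  0.071     ] [ 0.60122004 -0.17456287  0.071     ]
```

The knob is at about (0.589, -0.157), with the bar's yaw about -40° and the lock's about 5°. I'll move over it, roll +13°, descend and grip gently.

Request:
send_rows:
  rows:
    - {"x":16,"y":12,"z":0,"roll":6,"hand":40}
    - {"x":24,"y":19,"z":-10,"roll":7,"hand":40}
    - {"x":18,"y":14,"z":-25,"roll":0,"hand":40}
    - {"x":6,"y":4,"z":-35,"roll":0,"hand":40}
    - {"x":0,"y":0,"z":-20,"roll":0,"hand":40}
    - {"x":0,"y":0,"z":0,"roll":0,"hand":40}
    - {"x":0,"y":0,"z":0,"roll":0,"hand":40}
    - {"x":0,"y":0,"z":0,"roll":0,"hand":40}

```text
time: 2.8
position: [0.5902, -0.157, 0.2042]
tool_rot: [-2.947, 1.089, -0.005]
ft_force: [0.6, 0.3, -0.1]
grip_width: 0.457
grip_force: 0.0
```

```bash
python3 - <<'E'
from h import *
s=get_state();c=get_calibration("wrist");cv2.imwrite("pics/w3.png",get_image("wrist"))
import pickle;pickle.dump(c,open("w3.pkl","wb"));print(s["time"],s["position"],R.from_rotvec(s["tool_rot"]).as_matrix().round(3)[:2,0],s["ft_force"],s["joint_positions"][6])
E
```

```text
2.8 [ 0.59024589 -0.15697617  0.20417145] [ 0.76 -0.65] [ 0.59274416  0.25224698 -0.06032002] -2.1661954983633116
```

View pics/w3.png

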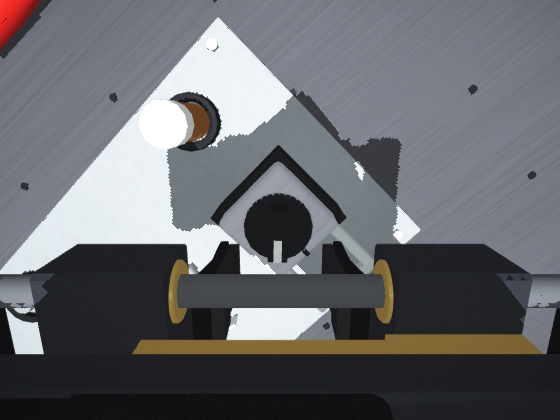

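The white line is now vertical in the image and centred between the fingers (278,240), so the hand matches the bar. Next I descend and grip.

Request:
send_rows:
  rows:
    - {"x":0,"y":0,"z":-25,"roll":0,"hand":40}
    - {"x":0,"y":0,"z":-20,"roll":0,"hand":40}
    - {"x":0,"y":0,"z":-12,"roll":0,"hand":40}
    - {"x":0,"y":0,"z":0,"roll":0,"hand":40}
    - {"x":0,"y":0,"z":0,"roll":0,"hand":40}
    - {"x":0,"y":0,"z":0,"roll":0,"hand":40}

```text
time: 3.45
position: [0.5904, -0.1565, 0.1468]
tool_rot: [-2.947, 1.088, -0.004]
ft_force: [-0.5, -0.2, -0.7]
grip_width: 0.459
grip_force: 0.0
```

Request:
send_rows:
  force: 15
  rows:
    - {"x":0,"y":0,"z":0,"roll":0,"hand":0}
    - {"x":0,"y":0,"z":0,"roll":0,"hand":0}
    - {"x":0,"y":0,"z":0,"roll":0,"hand":0}
    - {"x":0,"y":0,"z":0,"roll":0,"hand":0}
    - {"x":0,"y":0,"z":0,"roll":0,"hand":0}
    - {"x":0,"y":0,"z":0,"roll":0,"hand":0}

```text
time: 4.05
position: [0.59, -0.1559, 0.1455]
tool_rot: [-2.947, 1.087, -0.001]
ft_force: [1.1, 1.4, 0.7]
grip_width: 0.14
grip_force: 15.0
```

```bash
python3 - <<'E'
from h import *
s=get_state();print(s["time"],s["position"],R.from_rotvec(s["tool_rot"]).as_matrix().round(3)[:2,0],s["ft_force"],s["torque"],s["grip_width"]*87)
E
```

```text
4.05 [ 0.58995982 -0.15587297  0.14548443] [ 0.761 -0.649] [1.09265837 1.40276959 0.65765079] [ 0.42808131 -0.3072886  -0.02863261] 12.201239791212869
```

Request:
send_rows:
  rows:
    - {"x":0,"y":0,"z":0,"roll":5,"hand":0}
    - {"x":0,"y":0,"z":0,"roll":5,"hand":0}
    - {"x":0,"y":0,"z":0,"roll":5,"hand":0}
    - {"x":0,"y":0,"z":0,"roll":5,"hand":0}
    - {"x":0,"y":0,"z":0,"roll":5,"hand":0}
    - {"x":0,"y":0,"z":0,"roll":5,"hand":0}

```text
time: 4.65
position: [0.5901, -0.1552, 0.1456]
tool_rot: [-3.128, 0.281, -0.002]
ft_force: [1.4, 2.8, 1.1]
grip_width: 0.134
grip_force: 15.0
```

```bash
python3 - <<'E'
from h import *
s=get_state();r=R.from_rotvec(s["tool_rot"]).as_matrix();print(s["position"],np.degrees(np.arctan2(r[1,0],r[0,0])),s["ft_force"],s["torque"],s["grip_width"]*87)
E
```

```text
[ 0.59011792 -0.15522898  0.14556596] -10.268958727862527 [1.44667515 2.75441754 1.0587648 ] [ 0.60553815 -0.32096659 -0.00115318] 11.658722501042742
```

Request:
send_rows:
  rows:
    - {"x":0,"y":0,"z":0,"roll":5,"hand":0}
    - {"x":0,"y":0,"z":0,"roll":5,"hand":0}
    - {"x":0,"y":0,"z":0,"roll":5,"hand":0}
    - {"x":0,"y":0,"z":0,"roll":0,"hand":0}
    - {"x":0,"y":0,"z":0,"roll":0,"hand":0}

```text
time: 5.15
position: [0.5901, -0.155, 0.1456]
tool_rot: [-3.138, -0.121, -0.002]
ft_force: [3.4, 4.1, 1.4]
grip_width: 0.134
grip_force: 15.0
```

```bash
python3 - <<'E'
from h import *
s=get_state();r=R.from_rotvec(s["tool_rot"]).as_matrix();print(s["position"],np.degrees(np.arctan2(r[1,0],r[0,0])),s["ft_force"],s["torque"],s["grip_width"]*87)
E
```

```text
[ 0.59014678 -0.15502539  0.14559405] 4.428998944295441 [3.35819073 4.06600046 1.43619157] [ 0.99616668 -0.57938614  0.12590507] 11.647329369382252
```

Request:
send_rows:
  rows:
    - {"x":0,"y":0,"z":0,"roll":0,"hand":40}
    - {"x":0,"y":0,"z":0,"roll":0,"hand":40}
    - {"x":0,"y":0,"z":0,"roll":0,"hand":40}
    - {"x":0,"y":0,"z":25,"roll":0,"hand":40}
    - {"x":-30,"y":-3,"z":35,"roll":0,"hand":85}
    - {"x":-40,"y":-4,"z":30,"roll":0,"hand":85}
    - {"x":-20,"y":-2,"z":10,"roll":0,"hand":85}
    - {"x":0,"y":0,"z":0,"roll":0,"hand":85}
    - {"x":0,"y":0,"z":0,"roll":0,"hand":85}
    - {"x":0,"y":0,"z":0,"roll":0,"hand":85}

```text
time: 6.15
position: [0.4999, -0.1651, 0.2443]
tool_rot: [-3.138, -0.123, 0.001]
ft_force: [0.3, 0.6, -0.5]
grip_width: 0.91
grip_force: 0.0
```

```bash
python3 - <<'E'
from h import *
s=get_state();c=get_calibration("wrist");im=get_image("wrist");cv2.imwrite("pics/w4.png",im)
cv2.imwrite("pics/c4.png",cv2.resize(im[60:240,160:400],None,fx=3.3,fy=3.3,interpolation=2))
import pickle;pickle.dump(c,open("w4.pkl","wb"));r=R.from_rotvec(s["tool_rot"]).as_matrix();print(s["time"],s["position"],np.degrees(np.arctan2(r[1,0],r[0,0])),s["ft_force"])
E
```

```text
6.15 [ 0.49994096 -0.16511029  0.24431842] 4.504834489502741 [ 0.33147554  0.58556758 -0.51064913]
```

View pics/c4.png

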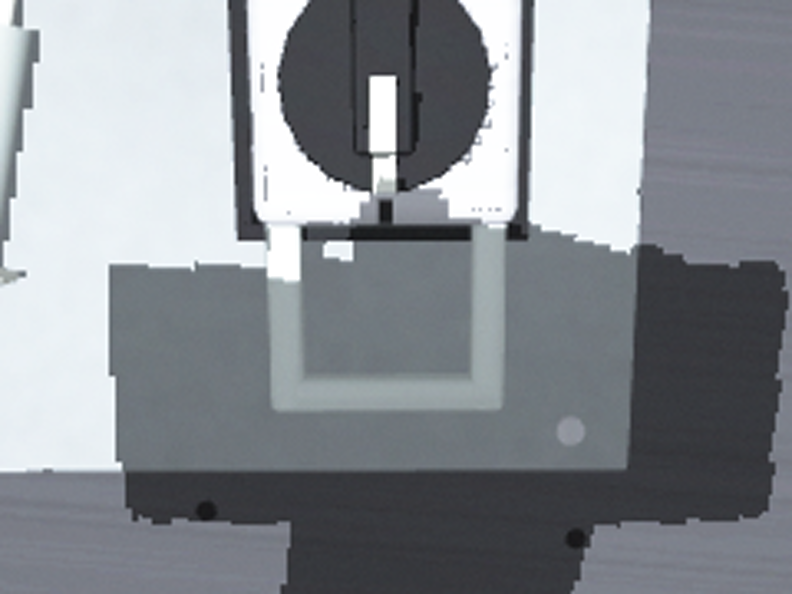

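The pointer line (382,75-190 in the crop) points straight at the shackle and lines up with the index mark. Next I locate the shackle legs.

```bash
python3 - <<'E'
from h import *
import pickle;c=pickle.load(open("w4.pkl","rb"))
U=lambda u,v,z: unproj("wrist",160+u/3.3,60+v/3.3,z,c)[:2].round(4)
print("bar corners",U(273,410,.055),U(503,410,.055));print("leg in body",U(268,224,.0575),U(505,224,.0575));print("disc L,R",U(280,85,.071),U(490,85,.071))
print("nest front",U(236,240,.047),U(528,240,.047))
E
```

```text
bar corners [ 0.5132 -0.1337] [ 0.5176 -0.1892]
leg in body [ 0.5571 -0.1306] [ 0.5614 -0.185 ]
disc L,R [ 0.5868 -0.1331] [ 0.5903 -0.1776]
nest front [ 0.5523 -0.122 ] [ 0.5578 -0.1918]
```

Request:
send_rows:
  rows:
    - {"x":15,"y":2,"z":-25,"roll":0,"hand":85}
    - {"x":20,"y":2,"z":-40,"roll":0,"hand":85}
    - {"x":6,"y":1,"z":-40,"roll":0,"hand":85}
    - {"x":0,"y":0,"z":-22,"roll":0,"hand":85}
    - {"x":0,"y":0,"z":-10,"roll":0,"hand":85}
    - {"x":0,"y":0,"z":0,"roll":0,"hand":85}
    - {"x":0,"y":0,"z":0,"roll":0,"hand":85}
    - {"x":0,"y":0,"z":0,"roll":0,"hand":85}

```text
time: 7.0
position: [0.5418, -0.1605, 0.1098]
tool_rot: [3.138, 0.123, 0.004]
ft_force: [0.4, -0.1, 0.7]
grip_width: 0.977
grip_force: 0.0
```

Request:
send_rows:
  force: 30
  rows:
    - {"x":0,"y":0,"z":0,"roll":0,"hand":30}
    - {"x":0,"y":0,"z":0,"roll":0,"hand":30}
    - {"x":0,"y":0,"z":0,"roll":0,"hand":30}
    - {"x":0,"y":0,"z":0,"roll":0,"hand":30}
    - {"x":0,"y":0,"z":0,"roll":0,"hand":30}
    - {"x":0,"y":0,"z":0,"roll":0,"hand":30}

```text
time: 7.6
position: [0.5404, -0.1591, 0.1083]
tool_rot: [-3.138, -0.124, 0.001]
ft_force: [-2.4, 3.5, 2.7]
grip_width: 0.639
grip_force: 30.0
```

Request:
send_rows:
  rows:
    - {"x":-4,"y":-0.3,"z":0,"roll":0,"hand":30}
    - {"x":-4,"y":-0.3,"z":0,"roll":0,"hand":30}
    - {"x":-4,"y":-0.3,"z":0,"roll":0,"hand":30}
    - {"x":-4,"y":-0.3,"z":0,"roll":0,"hand":30}
    - {"x":0,"y":0,"z":0,"roll":0,"hand":30}
    - {"x":0,"y":0,"z":0,"roll":0,"hand":30}

```text
time: 8.2
position: [0.5244, -0.1605, 0.1083]
tool_rot: [-3.138, -0.124, -0.0]
ft_force: [-0.3, 5.6, 1.8]
grip_width: 0.637
grip_force: 30.0
```

Request:
send_rows:
  rows:
    - {"x":-2,"y":-0.2,"z":0,"roll":0,"hand":30}
    - {"x":-2,"y":-0.1,"z":0,"roll":0,"hand":30}
    - {"x":0,"y":0,"z":0,"roll":0,"hand":30}
    - {"x":0,"y":0,"z":0,"roll":0,"hand":30}

```text
time: 8.6
position: [0.5237, -0.1605, 0.1086]
tool_rot: [-3.138, -0.125, -0.013]
ft_force: [9.7, 5.0, -6.1]
grip_width: 0.642
grip_force: 30.0
```

The shackle moved 16 mm and then the force rose to 10 N, so it is at its stop. I'll release, re-grip closer to the body and grip harder.

Request:
send_rows:
  rows:
    - {"x":3,"y":0,"z":0,"roll":0,"hand":30}
    - {"x":0,"y":0,"z":0,"roll":0,"hand":75}
    - {"x":0,"y":0,"z":0,"roll":0,"hand":75}
    - {"x":0,"y":0,"z":0,"roll":0,"hand":75}
    - {"x":8,"y":1,"z":-1,"roll":0,"hand":75}
    - {"x":8,"y":1,"z":-1,"roll":0,"hand":75}
    - {"x":0,"y":0,"z":-1,"roll":0,"hand":75}
    - {"x":0,"y":0,"z":0,"roll":0,"hand":75}
    - {"x":0,"y":0,"z":0,"roll":0,"hand":75}

```text
time: 9.5
position: [0.5394, -0.1597, 0.1049]
tool_rot: [-3.139, -0.123, 0.001]
ft_force: [0.2, -0.3, -0.5]
grip_width: 0.857
grip_force: 0.0
```

Request:
send_rows:
  force: 60
  rows:
    - {"x":0,"y":0,"z":0,"roll":0,"hand":30}
    - {"x":0,"y":0,"z":0,"roll":0,"hand":30}
    - {"x":0,"y":0,"z":0,"roll":0,"hand":30}
    - {"x":0,"y":0,"z":0,"roll":0,"hand":30}
    - {"x":0,"y":0,"z":0,"roll":0,"hand":30}
    - {"x":0,"y":0,"z":0,"roll":0,"hand":30}

```text
time: 10.1
position: [0.5395, -0.1591, 0.1052]
tool_rot: [-3.139, -0.124, 0.001]
ft_force: [-1.5, 1.7, 1.9]
grip_width: 0.636
grip_force: 60.0
```

```bash
python3 - <<'E'
from h import *
im=cv2.imread("pics/top0.png");a=cv2.resize(im[195:270,435:535],None,fx=5,fy=5,interpolation=2)
im=cv2.imread("pics/scene0.png");b=cv2.resize(im[215:315,20:130],None,fx=5,fy=5,interpolation=2)[:500]
h=np.zeros((500,780,3),np.uint8);h[:240,:320]=cv2.resize(a,(320,240));a=cv2.resize(a,(400,300))
h=np.zeros((500,800,3),np.uint8);h[:300,:400]=a;h[:364,400:]=cv2.resize(b,(400,364));cv2.imwrite("pics/c5.png",h)
E
```

```text
(no output)
```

View pics/c5.png

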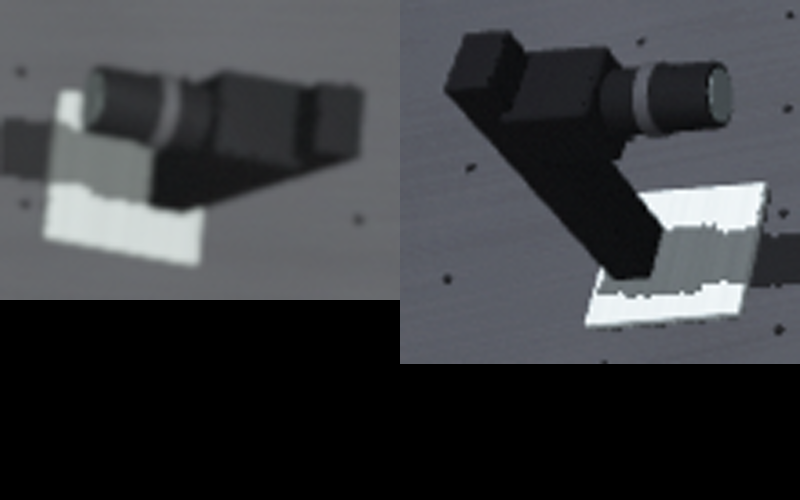

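The lens glass centre is at (93,98) in the left half of the crop (top view) and (719,93) in the right half (scene view). I'll triangulate it and take the axis direction from the base plate and box edges.

```bash
python3 - <<'E'
from h import *
T=lambda u,v:(435+u/4,195+v/4); S=lambda u,v:(20+(u-400)*.275,215+v*.27473)
def ray(n,u,v):
    c=get_calibration(n);W=c["world_from_camera"];d=W[:3,:3]@np.linalg.inv(c["mtx"])@[u,v,1.];return W[:3,3],d/np.linalg.norm(d)
o1,d1=ray("top",*T(93,98));o2,d2=ray("scene",*S(719,93))
A=np.c_[d1,-d2];t=np.linalg.lstsq(A,o2-o1,rcond=None)[0];print("lens",o1+d1*t[0],o2+d2*t[1])
print("top z.18",unproj("top",*T(93,98),.18),"scene",unproj("scene",*S(719,93),.18))
def ang(a,b):d=b-a;return np.degrees(np.arctan2(d[1],d[0])).round(1)
print("plate top",ang(unproj("top",*T(200,265),.004),unproj("top",*T(45,238),.004)), "box edge",ang(unproj("top",*T(362,87),.205),unproj("top",*T(220,70),.205)),
 "plate scene",ang(unproj("scene",*S(588,325),.004),unproj("scene",*S(742,313),.004)),"plate far",ang(unproj("scene",*S(640,195),.004),unproj("scene",*S(765,183),.004)),
 "barrel",ang(unproj("scene",*S(610,70),.195),unproj("scene",*S(715,63),.195)),ang(unproj("scene",*S(625,137),.165),unproj("scene",*S(715,127),.165)))
E
```

```text
lens [ 0.59069603 -0.41849372  0.17732935] [ 0.59068341 -0.41614823  0.17640417]
top z.18 [ 0.59009189 -0.41744354  0.18      ] scene [ 0.59363212 -0.414714    0.18      ]
plate top 82.7 box edge 85.7 plate scene 81.6 plate far 83.1 barrel 81.3 84.3
```

Request:
send_rows:
  rows:
    - {"x":0,"y":0,"z":3,"roll":0,"hand":30}
    - {"x":0,"y":0,"z":6,"roll":0,"hand":30}
    - {"x":0,"y":0,"z":12,"roll":0,"hand":30}
    - {"x":0,"y":0,"z":16,"roll":0,"hand":30}
    - {"x":0,"y":0,"z":20,"roll":0,"hand":30}
    - {"x":0,"y":0,"z":20,"roll":0,"hand":30}
    - {"x":0,"y":0,"z":20,"roll":0,"hand":30}
    - {"x":0,"y":0,"z":16,"roll":0,"hand":30}
    - {"x":0,"y":0,"z":10,"roll":0,"hand":30}
    - {"x":0,"y":0,"z":4,"roll":0,"hand":30}

```text
time: 11.1
position: [0.5401, -0.1602, 0.2343]
tool_rot: [3.137, 0.122, 0.004]
ft_force: [-0.3, 0.9, -3.5]
grip_width: 0.635
grip_force: 60.0
```

```bash
python3 - <<'E'
from h import *
s=get_state();print(s["time"],s["position"],s["ft_force"],s["grip_width"]*87)
w=get_image("wrist")[60:240,160:400];sc=get_image("scene")[130:330,60:340]
h=np.zeros((600,800,3),np.uint8);h[:300,:400]=cv2.resize(w,(400,300));h[:300,400:]=cv2.resize(sc,(400,300));cv2.imwrite("pics/c6.png",h[:300])
E
```

```text
11.1 [ 0.54006635 -0.16017645  0.23425674] [-0.32754358  0.91119201 -3.47548374] 55.25285201258847
```

View pics/c6.png

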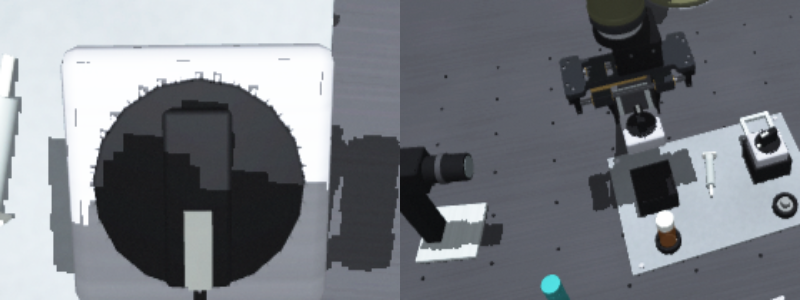

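The lock is lifted level and its nest is empty; the vial, the plug and the left lock are undisturbed. Next I compute the lock's offset from the TCP.

```bash
python3 - <<'E'
from h import *
s=get_state();c=get_calibration("wrist");p=s["position"]
M=R.from_rotvec(s["tool_rot"]).as_matrix();y=np.arctan2(M[1,0],M[0,0])
f=lambda u,v:(160+u*.6,60+v*.6)
for z in(.190,.195,.2,.205):
    a,b=unproj("wrist",*f(93,183),z,c),unproj("wrist",*f(304,183),z,c);k=unproj("wrist",*f(198,183),z,c)
    d=k-p;print(z,"diam",np.linalg.norm(a-b).round(4),"c",k.round(4),"lockframe",(np.cos(y)*d[0]+np.sin(y)*d[1]).round(4),(-np.sin(y)*d[0]+np.cos(y)*d[1]).round(4))
    t,u=unproj("wrist",*f(198,78),z,c),unproj("wrist",*f(198,288),z,c);print("   depth diam",np.linalg.norm(t-u).round(4))
print(np.degrees(y),s["joint_positions"])
E
```

```text
0.19 diam 0.0479 c [ 0.5893 -0.1554  0.19  ] lockframe 0.0498 0.0007
   depth diam 0.0481
0.195 diam 0.0462 c [ 0.5901 -0.1554  0.195 ] lockframe 0.0506 0.0007
   depth diam 0.0463
0.2 diam 0.0444 c [ 0.5908 -0.1554  0.2   ] lockframe 0.0513 0.0007
   depth diam 0.0445
0.205 diam 0.0426 c [ 0.5916 -0.1553  0.205 ] lockframe 0.0521 0.0006
   depth diam 0.0427
4.47586475091803 [ 0.75285929  0.21836055 -0.57889778  1.73376049  0.12698658  1.22586893
 -1.3508015 ]
```

Request:
send_rows:
  rows:
    - {"x":1,"y":-5,"z":1,"roll":-1,"hand":30}
    - {"x":1,"y":-10,"z":0,"roll":-2,"hand":30}
    - {"x":2,"y":-16,"z":0,"roll":-4,"hand":30}
    - {"x":3,"y":-19,"z":0,"roll":-4,"hand":30}
    - {"x":3,"y":-20,"z":0,"roll":-5,"hand":30}
    - {"x":3,"y":-20,"z":0,"roll":-5,"hand":30}
    - {"x":2,"y":-18,"z":0,"roll":-4,"hand":30}
    - {"x":1,"y":-14,"z":0,"roll":-3,"hand":30}
    - {"x":1,"y":-9,"z":0,"roll":-1,"hand":30}
    - {"x":1,"y":-4,"z":0,"roll":-1,"hand":30}

```text
time: 12.2
position: [0.557, -0.2965, 0.2323]
tool_rot: [3.063, -0.698, -0.002]
ft_force: [-0.2, -0.5, -2.7]
grip_width: 0.636
grip_force: 60.0
```

Request:
send_rows:
  rows:
    - {"x":0,"y":0,"z":0,"roll":0,"hand":30}
    - {"x":0,"y":0,"z":0,"roll":0,"hand":30}
    - {"x":0,"y":0,"z":0,"roll":0,"hand":30}
    - {"x":0,"y":0,"z":0,"roll":0,"hand":30}
    - {"x":0,"y":0,"z":0,"roll":0,"hand":30}

```text
time: 12.7
position: [0.5577, -0.2943, 0.2333]
tool_rot: [3.064, -0.692, 0.0]
ft_force: [-0.5, -0.6, -2.8]
grip_width: 0.636
grip_force: 60.0
```

```bash
python3 - <<'E'
from h import *
s=get_state();M=R.from_rotvec(s["tool_rot"]).as_matrix();y=np.arctan2(M[1,0],M[0,0]);print(s["time"],s["position"],np.degrees(y),s["ft_force"],s["grip_width"]*87,s["joint_positions"][6])
print("lock est",s["position"]+[.0505*np.cos(y),.0505*np.sin(y),-.053])
w=get_image("wrist")[60:260,160:400];sc=get_image("scene")[160:310,20:220];cv2.imwrite("pics/w7.png",w)
print("view_pt scene px",proj("scene",np.array([.604,-.317,.18])))
h=np.zeros((300,760,3),np.uint8);h[:,:360]=cv2.resize(w,(360,300));h[:,360:]=cv2.resize(sc,(400,300));cv2.imwrite("pics/c7.png",h)
E
```

```text
12.7 [ 0.55767487 -0.29433893  0.23332977] -25.467857463675966 [-0.47827923 -0.62965607 -2.81659339] 55.347865306316 -1.680820566615339
lock est [ 0.60326761 -0.31605416  0.18032977]
view_pt scene px [154.67595015 235.6601688 ]
```

View pics/c7.png

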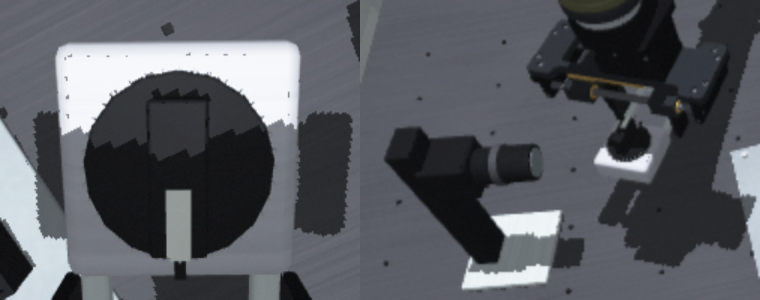

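The lock is held level at the focus point: the projected view point lands at (629,151), on the lock body. The pointer is still at the shackle, and nothing else is touched.

```bash
python3 -c "
from bench import *
print(close_job())"
```

```text
the job is handed in; nothing more can be done
None
```

I opened the right padlock, the one with the glass vial behind it, and pulled its shackle out to the stop. I handed the job in at about 13 s with the lock held steady by its shackle, its body within about 2 mm of my estimate of the focus point, and nothing else disturbed in the pictures.

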